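# Fetch the fittings tub from behind the glue and jar, snap it shut

## Robot

A 6-joint arm with a two-finger parallel gripper is mounted at the origin on the work surface. World frame = base frame: x ahead of the robot, y to its left, z up, the work surface at z = 0. Lengths are in m, angles in degrees, forces in N, time in s.
With the tool pointing down it reaches from about 0.4 to 0.825 m from the base axis. Payload 7 kg.
Tool frame: the origin (TCP) lies on the centre line of the jaws, within the pads' length; the fingertips stand 19 mm ahead of it and the grasp point (between the pads) is the TCP (r.tip_extent is the distance from the TCP to the fingertips, in m); z points along the fingers, y is the line along which they close (so a half turn about z gives the same grasp; the last joint's range is limited). The gripper opens to 88 mm and grips with 3 to 60 N. Pads are 19 mm wide; open, the fingers measure 130 mm over their backs; the gripper's body (78 mm by 193 mm) begins 47 mm behind the grasp point.
Start: joints at [79.876, 20.546, 0.682, 0, -70.136, -16.507], TCP at [0.303, 0.603, 0.246] pointing down, gripper open.
Joint ranges: [-176.03, 176.03], [-82.01, 121.73], [-58.28, 71.71], [-173.87, 95.51], [-174.79, -0.11], [-173.66, 173.66]. Speed limits (degrees/s): [136.94, 136.94, 172.46, 180, 180, 180].

## Interface

Orientations are given as [roll, pitch, yaw] about the fixed x, y, z axes, in that order (R = Rz(yaw) Ry(pitch) Rx(roll)).
In Python, from plant import r gives the robot as it stands. The module is installed in compiled form; this text tells all that it offers.
- The arm moves only by the tool jog_arm, never from a script. Its argument "deltas" is a list that holds one entry, the list of rows, each a list of 5 numbers: the opening, from -1 (shut) to 1 (fully open), then the shift along the world's x, y, z in cm, then the turn about the world's z in rad. In form: [[[claw, dx, dy, dz, turn], ...]]. A call has 1 to 8 rows; each row shifts and turns the commanded pose from where the row before left it; what a row does not reach is not made up. A row lasts 1/8 s, in which the tool goes at most 62.5 mm and 10.7 degrees, less where a joint would pass 70% of its speed; a pose out of reach is approached as far as the arm can. A call with a gripper value outside its range is refused whole. The fingers move at their own pace and stop on an object; "force" is the grip in N (left out, the last holds). Time passes only in rows, so rows that do not move let the fingers close. It gives the time, the measured TCP pose, the force, the opening and the grip force at its end, in the units of the state.
- r.get_state(): the state, without advancing time (a new reading comes with each control period).
- r.capture(name): name is "side" or "top" or "wrist"; returns the picture (480x640x3 uint8, blue, green, red); there is no depth.
- r.camera_info(name): a dict with "fx", "fy", "cx", "cy" (pixels), "view" (4x4, takes a point from world to camera coordinates). Camera axes: x right, y up, looking along -z (the intrinsics and any distortion apply to the point x, -y, -z); pixel columns grow to the right and rows downward; lengths in m; the calibration is good to about 2 mm. A picture is of the moment at which its call begins: read the wrist's pose just before it. camera_info takes no time and is no camera call; for the wrist camera it gives the pose at the moment of the call.
- r.close_job(): hands the job in; it is judged then, once.
The state is a dict: "time_s": time; "joints": joint angles; "qd": joint speeds; "joint_torque": joint torques, N m; "tcp_pos": TCP position; "eef_rot": TCP orientation; "contact_force": force on the tool from outside, world axes, zero at the start; "moment": the same for the moment, N m; "gripper_width": finger opening in m; "gripper_force": force on a finger pad.
Only numpy, scipy, OpenCV 4.12 (cv2) and the standard library are available. Lean on these libraries where they do the work, as an engineer would, in place of code of your own. Each camera call takes 0.05 s, during which the arm holds its last target. There are 200 camera calls.

## Task

The open tub of brass fittings is wanted with the job, but the glue bottle and the amber jar stand in its way: first stand both of them on the plywood drip board, then lift the tub out of the shelf tray and set it flat in the empty bay of the job tray. Press its blue lid on until both end clips snap home, and stand the bottle and the jar back in the shelf tray, each in its own old place. Set things down rather than drop them, keep bottle, jar and tub upright, and leave the sanding block, rasp and try square alone.

Things in the scene. Friction and masses are not known exactly. Their poses are not given: they have to be found in the camera images.
- glue_bottle: Cream glue bottle, blue band, orange screw cap, round, 127 mm tall: body 56 mm diameter up to 78 mm, shoulder, cap 34 mm diameter from 98 to 127 mm (grip there). Loose, about 0.26 kg. Origin: centre of its underside, z up. Starts beside the jar in the shelf tray, left or right, 80 mm between centres (22 mm between sides).
- amber_jar: Amber-brown jar, white label, round, 100 mm tall: body 59 mm diameter, black lid 60 mm diameter from 78 to 100 mm (grip there). Loose, about 0.30 kg. Origin: centre of its underside, z up. It and the bottle stand about 8 mm in front of the tub, each on a dark stain ring on the tray floor.
- fittings_tub: Milky-white open tub of brass fittings (filled to 22 mm), 56 (its x) x 116 (its y) x 50 mm high, 0.22 kg, loose. Flat long sides, to grip across the 56 mm; rim bevelled inwards over the top 4 mm; a catch lip across each short end, 39 mm up, 2.5 mm proud. Fingers fit in front of it only once bottle and jar are gone. Origin: centre of its underside, z up.
- tub_lid: Blue snap lid, right way up on the bench, 0.06 kg, 62.6 (its x) x 129 mm (y, over the 2 sprung end clips). Origin at the clips' lower edges; skirt 11 to 22 mm above it, flat top 25 mm; grip across the skirt. It fits round the tub's rim, 1.3 mm play, led in by the bevel, either way round; clips catch 7 mm too high, snap past at 10 to 13 N down. Home: origin 28 mm above the tub's, same axis.
- shelf_tray: Fixed low brown wooden tray, 172 (its x) x 200 mm (its y); floor 8 mm and edges (10 mm thick) 22 mm above the bench. x points away from the robot: bottle and jar stand at about x = -37, y = +40 and -40 mm; the tub behind them at about x = +31 mm, its long side along y. Origin: centre of its underside, z up.
- job_tray: Fixed light pine tray, left or right of the shelf tray. Near bay empty, 86 (x) x 152 mm (y) inside, floor 6 mm, edges 22 mm above the bench; the tub goes there, long side along y. Far bay full of bored grille panels. Origin: at bench level under the middle of the empty bay; x towards the panels, z up. Tray: x -49 to +142, y -82 to +82 mm.
- drip_board: Fixed plywood offcut with glue spots, on the other side of the shelf tray from the job tray: 130 (its x) x 200 mm (its y), 12 mm thick. Bottle and jar fit on it side by side, say at y = +50 and -50 mm. Origin: centre of its underside, z up.
- sanding_block: Bystander: cork sanding block with brown abrasive foot, 66 x 116 x 32 mm, loose. Origin: centre of its underside.
- rasp: Bystander: rasp with a dark wooden handle, 260 mm long, 26 mm wide and high, loose. Origin: underside, where blade (+x, 150 mm) and handle (-x, 110 mm) meet.
- try_square: Bystander: try square, dark wooden stock 90 mm along x and steel blade 120 mm towards +y, 16 mm high, loose. Origin: underside of the stock's middle.
Not all that is in view belongs to the job. What is shaped like the drip_board but pink is not meant.

How it is judged:
By the outcome, as a careful person would: the job done as asked, in the order asked, and still so for the second after the job is handed in, with the robot touching nothing.
It also fails if it takes over 147 s, if anything falls off the work surface, if the arm or the gripper's body presses on something with over 40 N, if the wrist force passes 120 N, or if a joint passes its speed limit or range.

## Working session

There is one attempt and no reset: what is moved stays moved. The work goes in short steps, Python scripts to look and compute and a tool call to move; the robot and the scene stay as the last step left them, time stands still between calls to the robot, and variables do not carry over. Pictures are saved under pics/ and viewed, at most 14 in all, crops included, and the job is handed in when it is done.

Besides the shell and the picture viewer there is one more tool, called after "Call:" in YAML: its name, and indented under it one key for each argument. jog_arm: Moves the arm, as the interface text tells. Its arguments: {"type":"object","properties":{"deltas":{"type":"array"},"force":{"type":"number"}},"required":["deltas"]}

```bash
mkdir -p pics
python3 - <<'E'
from plant import r
import cv2
s=r.get_state();print(s)
for n in("side","top","wrist"):
    print(n,r.camera_info(n))
    cv2.imwrite(f"pics/{n}0.png",r.capture(n))
E
```

```text
{'time_s': 0.0, 'joints': array([ 7.98768720e+01,  2.05917292e+01,  6.31340215e-01, -1.96570067e-02,
       -7.01362842e+01, -1.65070255e+01]), 'qd': array([ 0.03252312,  0.02897373,  0.11441673, -0.07328574,  0.07217198,
        0.02173957]), 'joint_torque': array([-1.38759264e-03, -5.82715845e+01,  2.93074769e+01,  6.99772239e+00,
        7.13321962e-03, -1.78126411e-04]), 'tcp_pos': array([0.30236837, 0.60295044, 0.24460232]), 'eef_rot': array([ 1.79902061e+02, -9.75361324e-03, -2.66368399e+01]), 'contact_force': array([ 0.30360675, -0.84286389,  1.00153491]), 'moment': array([ 0.02291776, -0.00487219, -0.03886016]), 'gripper_force': 0.0, 'gripper_width': 0.08755091334611324}
side {'fx': 567.1538190039925, 'fy': 567.1538190039925, 'cx': 310.34039299003393, 'cy': 241.93018171826034, 'view': array([[ 0.95783069, -0.2871525 ,  0.01018899, -0.48402813],
       [ 0.21435504,  0.73772135,  0.64017117, -0.0432079 ],
       [-0.19134338, -0.61099153,  0.76816474, -1.54259642],
       [ 0.        ,  0.        ,  0.        ,  1.        ]])}
top {'fx': 575.8495022987414, 'fy': 575.8495022987414, 'cx': 322.7051586834849, 'cy': 240.24065048725998, 'view': array([[-0.00551736, -0.99997788,  0.00371571, -0.11837664],
       [ 0.98670562, -0.00484051,  0.16244563, -0.4632509 ],
       [-0.16242405,  0.00456258,  0.9867105 , -1.2465938 ],
       [ 0.        ,  0.        ,  0.        ,  1.        ]])}
wrist {'fx': 372.36654065681023, 'fy': 372.36654065681023, 'cx': 318.00525786184716, 'cy': 240.18141028003484, 'view': array([[-4.48570916e-01, -8.93746902e-01,  7.80448061e-04,
         6.74970463e-01],
       [ 8.58496790e-01, -4.31121408e-01, -2.77700547e-01,
         3.47903235e-02],
       [ 2.48530472e-01, -1.23898377e-01,  9.60667371e-01,
        -3.91120419e-01],
       [ 0.00000000e+00,  0.00000000e+00,  0.00000000e+00,
         1.00000000e+00]])}
```

View pics/top0.png

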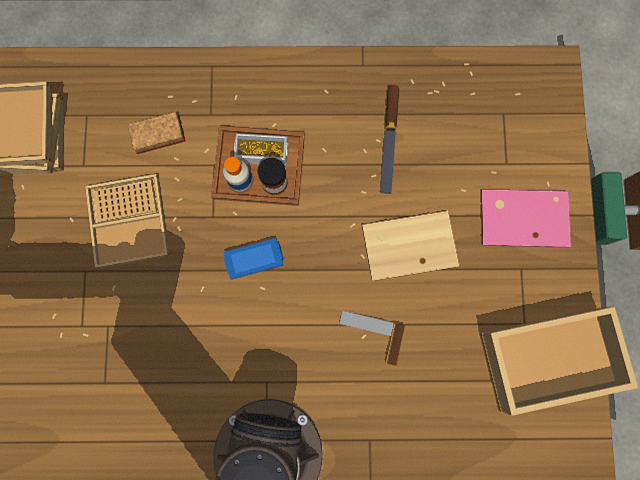

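View pics/side0.png

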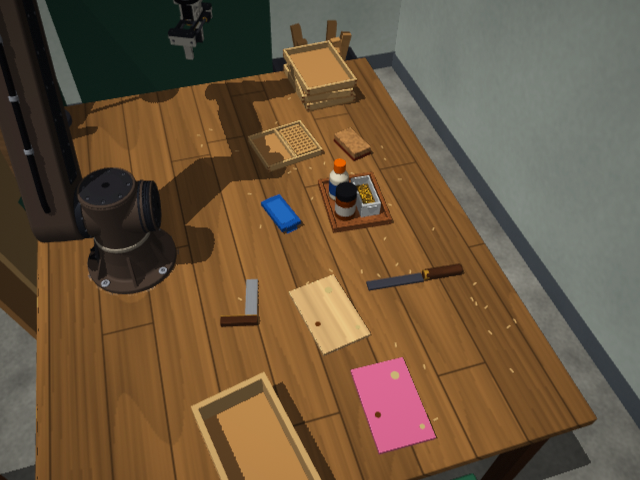

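The top view shows the shelf tray at (259,165) with the bottle (235,170) and jar (272,172) in front of the tub (262,147). The job tray is at (127,220) with its near bay at (130,243), and the blue lid is at (254,257). Two boards fit the drip board's shape: plywood at (410,245) and pink at (526,218). The plywood one is meant, since it's wood-coloured with a glue spot and the pink one is excluded. I'll confirm it in an enlarged crop.

Run:
```python
import cv2
a=cv2.imread("pics/top0.png")[110:290,75:465]
cv2.imwrite("pics/c1.png",cv2.resize(a,None,fx=2.05,fy=2.05,interpolation=cv2.INTER_CUBIC))
a=cv2.imread("pics/top0.png")[115:285,200:300]
cv2.imwrite("pics/c2.png",cv2.resize(a,None,fx=3.5,fy=3.5,interpolation=cv2.INTER_CUBIC))
```

```text
(no output)
```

View pics/c1.png

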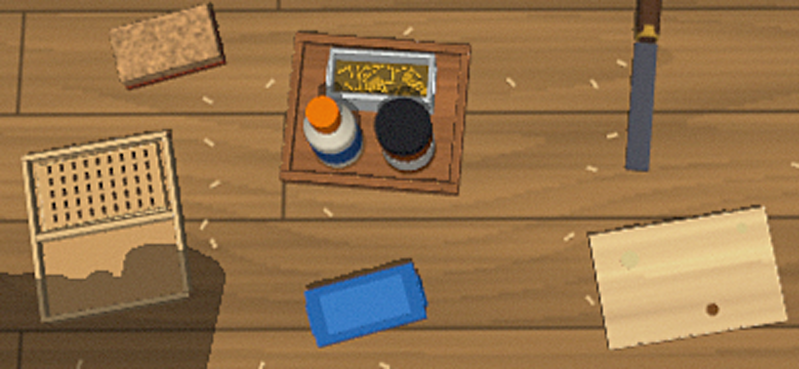

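The crop confirms the board: plywood with green and brown glue spots, corners at crop (588,235), (765,206), (787,320) and (610,349). Next I'll fit planar poses from corner pixels.

```bash
cat > h.py <<'E'
import numpy as np
from plant import r
from scipy.optimize import least_squares
def proj(c,P):
    P=np.atleast_2d(P); q=P@c["view"][:3,:3].T+c["view"][:3,3]
    return np.c_[c["cx"]+c["fx"]*q[:,0]/-q[:,2], c["cy"]+c["fy"]*-q[:,1]/-q[:,2]]
def back(c,uv,z):
    R,t=c["view"][:3,:3],c["view"][:3,3]; o=-R.T@t
    d=R.T@np.array([(uv[0]-c["cx"])/c["fx"],-(uv[1]-c["cy"])/c["fy"],-1]); return o+d*(z-o[2])/d[2]
def rect(c,uv,x0,x1,y0,y1,z,g=(0.6,0.)):
    """corners TL,TR,BR,BL in top view: far-left.. (x1,y1),(x1,y0),(x0,y0),(x0,y1)"""
    L=np.array([(x1,y1),(x1,y0),(x0,y0),(x0,y1)])
    def f(p):
        a=p[2];M=np.array([[np.cos(a),-np.sin(a)],[np.sin(a),np.cos(a)]])
        return (proj(c,np.c_[L@M.T+p[:2],np.full(4,z)])-uv).ravel()
    s=least_squares(f,[*g,0.]);return s.x[:2].round(4),np.degrees(s.x[2]).round(2),np.abs(s.fun).max().round(2)
E
python3 - <<'E'
from h import *
c=r.camera_info("top")
k=lambda *p:np.array(p)/2.05+[75-.25,110-.25]
print("shelf",rect(c,k((297,31),(470,43),(460,194),(280,181)),-.086,.086,-.1,.1,.022))
print("job",rect(c,k((23,157),(171,130),(189,296),(42,321)),-.049,.142,-.082,.082,.022))
print("board",rect(c,k((588,235),(765,206),(787,320),(610,349)),-.065,.065,-.1,.1,.012))
print("tub",rect(c,k((329,49),(437,56),(433,107),(327,100)),-.028,.028,-.058,.058,.058))
print("lid",rect(c,k((305,292),(411,262),(426,303),(319,346)),-.0313,.0313,-.0645,.0645,.022))
print("cap",back(c,k((324,113))[0],.135),"jar",back(c,k((404,127))[0],.108))
E
```

```text
shelf (array([0.644 , 0.0263]), np.float64(-4.36), np.float64(0.94))
job (array([0.4693, 0.3164]), np.float64(9.47), np.float64(1.18))
board (array([ 0.4553, -0.3199]), np.float64(9.1), np.float64(0.34))
tub (array([0.6713, 0.0176]), np.float64(-3.81), np.float64(1.01))
lid (array([0.4293, 0.0361]), np.float64(18.66), np.float64(3.34))
cap [0.60835267 0.06798007 0.135     ] jar [ 0.60095241 -0.01192891  0.108     ]
```

View pics/c2.png

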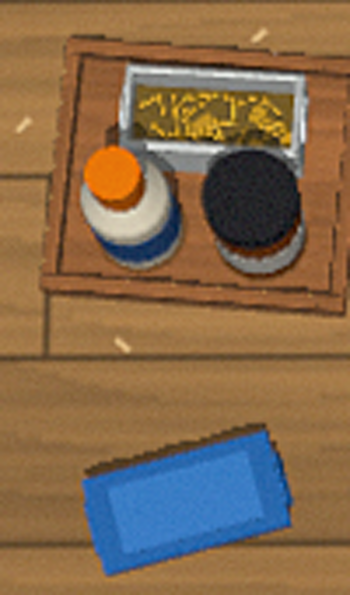

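Everything is located and the bottle and jar agree with the tray pose. I'll go above the bottle with the fingers closing along the tray's x (yaw about -94°).

Call:
jog_arm:
  deltas:
    - [[1, 3.0, -5.3, 0, -0.148], [1, 3.0, -5.3, 0, -0.148], [1, 3.0, -5.3, 0, -0.148], [1, 3.0, -5.3, 0, -0.148], [1, 3.0, -5.3, 0, -0.148], [1, 3.0, -5.3, 0, -0.148], [1, 3.0, -5.3, 0, -0.148], [1, 3.0, -5.3, 0, -0.148]]
  force: 20

```text
time_s: 1.15
tcp_pos: [0.5431, 0.1775, 0.2456]
eef_rot: [-180.0, 0.0, -94.7]
contact_force: [0.6, 0.4, -0.6]
gripper_width: 0.0877
gripper_force: 0.0
```

Call:
jog_arm:
  deltas:
    - [[1, 3.0, -5.5, 0, 0], [1, 2.7, -5.5, 0, 0], [1, 0, 0, 0, 0], [1, 0, 0, 0, 0]]

```text
time_s: 1.65
tcp_pos: [0.5993, 0.0692, 0.2451]
eef_rot: [180.0, -0.0, -94.5]
contact_force: [0.2, 0.6, -0.7]
gripper_width: 0.0877
gripper_force: 0.0
```

Run:
```python
from h import *
import cv2
s=r.get_state();c=r.camera_info("wrist");im=r.capture("wrist")
print(s["tcp_pos"],s["eef_rot"],s["joints"],s["contact_force"]);v=c["view"];print("cam",-v[:3,:3].T@v[:3,3], -v[2,:3])
np.save("w1.npy",v);cv2.imwrite("pics/w1.png",im)
```

```text
[0.59930967 0.06915572 0.24512389] [ 1.79956084e+02 -8.38289086e-03 -9.45428606e+01] [ 2.51108111e+01  1.38956268e+01 -8.76082936e+00 -1.56457652e-02
 -6.73858568e+01 -2.96476535e+01] [ 0.1934225   0.61280139 -0.69643083]
cam [ 0.59415687 -0.00532962  0.38529107] [ 0.02130619  0.27731395 -0.96054309]
```

View pics/w1.png

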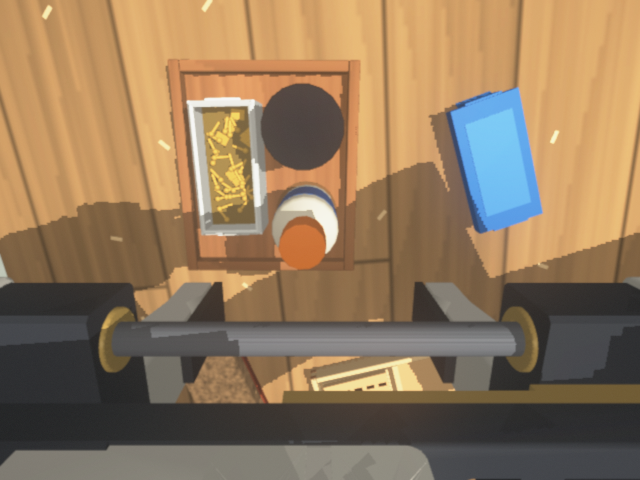

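The wrist view shows the bottle cap at (303,244), the jar lid at (302,127) and the tub rim around (225,167). The blue lid's skirt corners are near (450,108), (519,90), (541,213) and (481,231).

Run:
```python
from h import *
c=r.camera_info("wrist");c["view"]=np.load("w1.npy")
print("cap",back(c,(303,244),.135),"jar",back(c,(302,127),.108))
# order far-left(x1,y1), far-right(x1,y0), near-right, near-left
print("tub",rect(c,np.array([(203,235),(190,101),(257,98),(264,234)]),-.028,.028,-.058,.058,.058))
print("shelf",rect(c,np.array([(187,269),(170,61),(359,61),(353,269)]),-.086,.086,-.1,.1,.022))
print("lidtop22",rect(c,np.array([(481,231),(450,108),(519,90),(541,213)]),-.0313,.0313,-.0645,.0645,.02))
```

```text
cap [0.61042808 0.0688727  0.135     ] jar [ 0.60500415 -0.00987495  0.108     ]
tub (array([0.6736, 0.0202]), np.float64(-3.82), np.float64(1.34))
shelf (array([0.6454, 0.0288]), np.float64(-4.91), np.float64(2.57))
lidtop22 (array([0.423 , 0.0377]), np.float64(14.47), np.float64(5.53))
```

Call:
jog_arm:
  deltas:
    - [[1, 1.1, 0, 0, 0], [1, 0, 0, -4.7, 0], [1, 0, 0, -4, 0], [1, 0, 0, -3, 0], [1, 0, 0, 0, 0], [1, 0, 0, 0, 0]]

```text
time_s: 2.45
tcp_pos: [0.6115, 0.0704, 0.1299]
eef_rot: [-179.9, 0.0, -94.4]
contact_force: [-0.5, -0.0, 1.3]
gripper_width: 0.0878
gripper_force: 0.0
```

Call:
jog_arm:
  deltas:
    - [[-1, 0, 0, 0, 0], [-1, 0, 0, 0, 0], [-1, 0, 0, 0, 0], [-1, 0, 0, 0, 0], [-1, 0, 0, 0, 0], [-1, 0, 0, 0, 0]]
  force: 20

```text
time_s: 3.2
tcp_pos: [0.6105, 0.0695, 0.1285]
eef_rot: [180.0, -0.0, -94.5]
contact_force: [0.9, -0.5, -0.6]
gripper_width: 0.0336
gripper_force: 20.2
```

Call:
jog_arm:
  deltas:
    - [[-1, 0, 0, 1, 0], [-1, 0, 0, 2, 0], [-1, 0, 0, 3, 0], [-1, 0, 0, 3, 0], [-1, 0, 0, 2.5, 0], [-1, -0.8, -1.5, 0, 0], [-1, -1.5, -3, 0, 0], [-1, -2, -4, 0, 0]]

```text
time_s: 4.2
tcp_pos: [0.566, -0.0165, 0.2423]
eef_rot: [179.9, -0.0, -94.4]
contact_force: [-0.3, 0.5, -1.5]
gripper_width: 0.0338
gripper_force: 20.0
```

Call:
jog_arm:
  deltas:
    - [[-1, -2, -4, 0, 0], [-1, -2, -4.5, 0, 0], [-1, -2, -4.5, 0, 0], [-1, -2, -4.5, 0, 0], [-1, -2, -4, 0, 0], [-1, -1.5, -3, 0, 0], [-1, -0.5, -1, 0, 0], [-1, 0, 0, 0, 0]]

```text
time_s: 5.2
tcp_pos: [0.4466, -0.2708, 0.243]
eef_rot: [179.9, 0.0, -94.6]
contact_force: [0.2, 0.9, -2.1]
gripper_width: 0.0335
gripper_force: 20.0
```

Call:
jog_arm:
  deltas:
    - [[-1, 0, 0, -2, 0], [-1, 0, 0, -4, 0], [-1, 0, 0, -3, 0], [-1, 0, 0, -1, 0], [-1, 0, 0, -0.6, 0], [-1, 0, 0, -0.2, 0], [-1, 0, 0, -0.2, 0], [-1, 0, 0, 0, 0]]

```text
time_s: 6.2
tcp_pos: [0.4477, -0.2706, 0.1341]
eef_rot: [-180.0, -0.0, -94.5]
contact_force: [0.3, -0.2, -2.3]
gripper_width: 0.0335
gripper_force: 20.0
```

Call:
jog_arm:
  deltas:
    - [[-1, 0, 0, -0.1, 0], [-1, 0, 0, -0.1, 0], [-1, 0, 0, 0, 0]]

```text
time_s: 6.58
tcp_pos: [0.4478, -0.2707, 0.1325]
eef_rot: [-179.9, -0.0, -94.5]
contact_force: [-1.1, 0.9, 4.6]
gripper_width: 0.0334
gripper_force: 20.0
```

Call:
jog_arm:
  deltas:
    - [[1, 0, 0, 0, 0], [1, 0, 0, 0, 0], [1, 0, 0, 0, 0], [1, 0, 0, 2.5, 0], [1, 0, 0, 3.5, 0], [1, 1.7, 2.6, 0, 0], [1, 3, 5.0, 0, 0], [1, 3, 5.0, 0, 0]]

```text
time_s: 7.58
tcp_pos: [0.5252, -0.1434, 0.1918]
eef_rot: [-180.0, 0.0, -94.5]
contact_force: [0.9, -0.6, 0.2]
gripper_width: 0.0878
gripper_force: 0.0
```

Call:
jog_arm:
  deltas:
    - [[1, 3, 5.0, 0, 0], [1, 3, 5.0, 0, 0], [1, 2.0, 3.5, 0, 0], [1, 0, 0, -3, 0], [1, 0, 0, -4, 0], [1, 0, 0, -2.5, 0], [1, 0, 0, 0, 0], [1, 0, 0, 0, 0]]

```text
time_s: 8.57
tcp_pos: [0.6052, -0.0095, 0.0976]
eef_rot: [-179.9, 0.0, -94.5]
contact_force: [0.5, -0.5, 0.2]
gripper_width: 0.0875
gripper_force: 0.0
```

Call:
jog_arm:
  deltas:
    - [[-1, 0, 0, 0, 0], [-1, 0, 0, 0, 0], [-1, 0, 0, 0, 0], [-1, 0, 0, 0, 0], [-1, 0, 0, 1, 0], [-1, 0, 0, 2.5, 0], [-1, 0, 0, 4, 0], [-1, 0, 0, 4, 0]]
  force: 25

```text
time_s: 9.57
tcp_pos: [0.6039, -0.0096, 0.2125]
eef_rot: [179.9, -0.0, -94.5]
contact_force: [0.3, 0.4, -3.2]
gripper_width: 0.0598
gripper_force: 25.0
```

Call:
jog_arm:
  deltas:
    - [[-1, 0, 0, 2.5, 0], [-1, 0, -2, 1.2, 0], [-1, -2, -5, 0, 0], [-1, -2.5, -5.5, 0, 0], [-1, -2.5, -5.5, 0, 0], [-1, -2.5, -5.5, 0, 0], [-1, -2.5, -5.5, 0, 0], [-1, -1.5, -4.5, 0, 0]]

```text
time_s: 10.58
tcp_pos: [0.4671, -0.3467, 0.2481]
eef_rot: [179.9, 0.0, -94.5]
contact_force: [1.3, -0.2, -3.6]
gripper_width: 0.0593
gripper_force: 25.0
```

Call:
jog_arm:
  deltas:
    - [[-1, -0.7, -2.5, 0, 0], [-1, 0, 0, -3, 0], [-1, 0, 0, -4, 0], [-1, 0, 0, -4, 0], [-1, 0, 0, -2.2, 0], [-1, 0, 0, -0.6, 0], [-1, 0, 0, -0.3, 0], [-1, 0, 0, 0, 0]]

```text
time_s: 11.58
tcp_pos: [0.4628, -0.3699, 0.1084]
eef_rot: [-179.9, -0.0, -94.5]
contact_force: [-0.4, -0.8, -3.0]
gripper_width: 0.0594
gripper_force: 25.0
```

Call:
jog_arm:
  deltas:
    - [[-1, 0, 0, -0.4, 0], [-1, 0, 0, -0.15, 0], [-1, 0, 0, -0.1, 0], [-1, 0, 0, -0.05, 0], [-1, 0, 0, 0, 0]]

```text
time_s: 12.2
tcp_pos: [0.4626, -0.3695, 0.1011]
eef_rot: [-180.0, -0.0, -94.5]
contact_force: [-1.8, 1.9, 2.6]
gripper_width: 0.0592
gripper_force: 25.0
```

Call:
jog_arm:
  deltas:
    - [[1, 0, 0, 0, 0], [1, 0, 0, 0, 0], [1, 0, 0, 0, 0], [1, 0, 0, 3.5, 0], [1, 0, 0, 5, 0], [1, 1.1, 2.0, 1.4, 0], [1, 2.5, 5.3, 0, 0], [1, 2.5, 5.3, 0, 0]]

```text
time_s: 13.2
tcp_pos: [0.524, -0.2425, 0.2]
eef_rot: [-179.9, -0.0, -94.6]
contact_force: [1.0, -0.4, -0.2]
gripper_width: 0.0877
gripper_force: 0.0
```

Call:
jog_arm:
  deltas:
    - [[1, 2.5, 5.3, 0, 0], [1, 2.5, 5.3, 0, 0], [1, 2.5, 5.3, 0, 0], [1, 2.5, 5.3, 0, 0], [1, 2.5, 5.1, 0, 0], [1, 2.4, 5.1, 0, 0], [1, 0, 0, 0, 0], [1, 0, 0, 0, 0]]

```text
time_s: 14.2
tcp_pos: [0.6723, 0.0707, 0.199]
eef_rot: [180.0, -0.0, -94.4]
contact_force: [-0.9, 0.2, 0.3]
gripper_width: 0.0876
gripper_force: 0.0
```

Run:
```python
from h import *
import cv2
s=r.get_state();c=r.camera_info("wrist");im=r.capture("wrist")
print(s["tcp_pos"],s["eef_rot"])
np.save("w2.npy",c["view"]);cv2.imwrite("pics/w2.png",im)
t=r.capture("top");cv2.imwrite("pics/t2.png",t)
```

```text
[0.67226862 0.07070468 0.19902361] [ 1.79951229e+02 -2.27452557e-02 -9.44277816e+01]
```

View pics/w2.png

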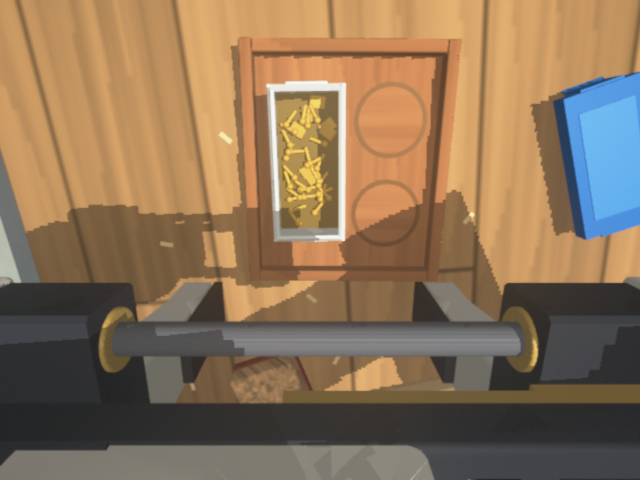

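The tub rim corners are at about (268,85), (345,84), (345,240) and (274,241). The stain rings are centred at (391,120) for the jar and (385,212) for the bottle.

Run:
```python
from h import *
c=r.camera_info("wrist");c["view"]=np.load("w2.npy")
q=np.array([(274,241),(268,85),(345,84),(345,240)])
for d,z in((0,.056),(.002,.058)):print("tub",rect(c,q,-.028+d,.028-d,-.058+d,.058-d,z))
print("jar ring",back(c,(391,120),.008),"bottle ring",back(c,(385,212),.008))
print("shelf",rect(c,np.array([(246,280),(238,39),(461,41),(439,281)]),-.086,.086,-.1,.1,.022))
```

```text
tub (array([0.6764, 0.0206]), np.float64(-3.74), np.float64(1.18))
tub (array([0.6763, 0.02  ]), np.float64(-3.74), np.float64(2.41))
jar ring [ 0.6045562  -0.00905683  0.008     ] bottle ring [0.61181706 0.06999674 0.008     ]
shelf (array([0.6461, 0.0292]), np.float64(-4.9), np.float64(2.75))
```

Call:
jog_arm:
  deltas:
    - [[1, 0.3, -5.05, 0, 0], [1, 0, 0, -4, 0], [1, 0, 0, -5, 0], [1, 0, 0, -4, 0], [1, 0, 0, -2, 0], [1, 0, 0, -0.3, 0], [1, 0, 0, 0, 0], [1, 0, 0, 0, 0]]

```text
time_s: 15.3
tcp_pos: [0.6763, 0.0199, 0.0482]
eef_rot: [-179.9, 0.0, -94.5]
contact_force: [0.5, -0.5, -0.6]
gripper_width: 0.0875
gripper_force: 0.0
```

Call:
jog_arm:
  deltas:
    - [[-1, 0, 0, 0, 0], [-1, 0, 0, 0, 0], [-1, 0, 0, 0, 0], [-1, 0, 0, 0, 0], [-1, 0, 0, 0, 0]]
  force: 25

```text
time_s: 15.92
tcp_pos: [0.6756, 0.0201, 0.0467]
eef_rot: [-180.0, 0.0, -94.5]
contact_force: [-0.5, 0.1, 0.9]
gripper_width: 0.0559
gripper_force: 24.9
```

Call:
jog_arm:
  deltas:
    - [[-1, 0, 0, 1, 0], [-1, 0, 0, 2.5, 0], [-1, 0, 0, 3, 0], [-1, -1, 1.3, 1, 0.03], [-1, -2.5, 3.5, 0, 0.03], [-1, -3, 4.5, 0, 0.03], [-1, -3, 4.5, 0, 0.03], [-1, -3, 4.5, 0, 0.03]]

```text
time_s: 16.92
tcp_pos: [0.5484, 0.2044, 0.1212]
eef_rot: [180.0, -0.0, -85.8]
contact_force: [0.1, 0.3, -1.7]
gripper_width: 0.0557
gripper_force: 24.9
```

Call:
jog_arm:
  deltas:
    - [[-1, -3, 4.5, 0, 0.03], [-1, -2.5, 3.5, 0, 0.03], [-1, -1.6, 2.2, 0, 0.03], [-1, -1, 1.1, 0, 0], [-1, 0, 0, -3, 0], [-1, 0, 0, -2, 0], [-1, 0, 0, 0, 0], [-1, 0, 0, 0, 0]]

```text
time_s: 17.92
tcp_pos: [0.4698, 0.3161, 0.0722]
eef_rot: [-180.0, 0.0, -80.7]
contact_force: [-0.3, 0.6, -2.0]
gripper_width: 0.0558
gripper_force: 24.9
```

Run:
```python
from h import *
import cv2
s=r.get_state();print(s["tcp_pos"],s["eef_rot"],s["contact_force"],s["moment"])
c=r.camera_info("wrist");im=r.capture("wrist")
np.save("w3.npy",c["view"])
cv2.imwrite("pics/w3.png",im)
```

```text
[0.46978272 0.31605926 0.07218769] [-1.79972884e+02  8.85163611e-03 -8.07240849e+01] [-0.34110988  0.58228139 -1.96911109] [ 0.12203656 -0.09231427 -0.02252039]
```

View pics/w3.png

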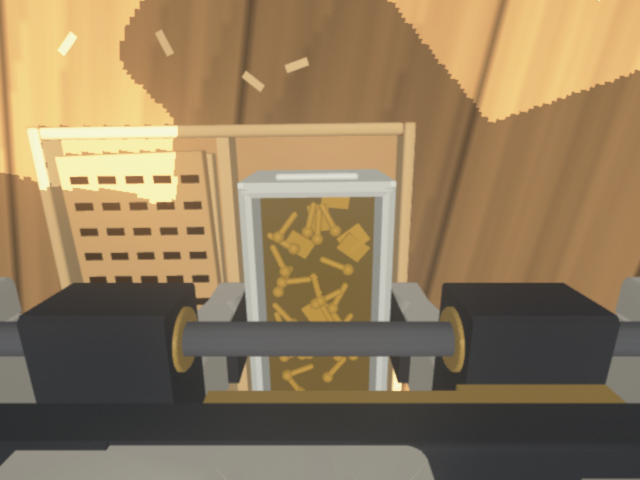

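The tub is held level over the bay. The tray's near end edge runs from (31,131) to (415,124), with the bay on the right. The tub rim's end corners are at about (243,188) and (394,188).

Run:
```python
from h import *
c=r.camera_info("wrist");c["view"]=np.load("w3.npy")
a=back(c,(31,131),.022)[:2];b=back(c,(415,124),.022)[:2]
d=a-b;print(np.hypot(*d),np.degrees(np.arctan2(d[1],d[0])))
u=d/np.hypot(*d);n=np.array([-u[1],u[0]])
print("job origin",(a+b)/2-u*.0465+n*.082)
p=back(c,(243,188),.082)[:2];q=back(c,(394,188),.082)[:2];e=p-q
print("tub end",np.hypot(*e),np.degrees(np.arctan2(e[1],e[0])));w=e/np.hypot(*e);print("tub c",(p+q)/2+np.array([-w[1],w[0]])*.0575)
```

```text
0.18817988399026528 10.256649599855612
job origin [0.46872956 0.32000982]
tub end 0.052872926482464444 9.26354604744861
tub c [0.47011425 0.31750009]
```

Call:
jog_arm:
  deltas:
    - [[-1, -0.05, 0.15, -1, 0], [-1, 0, 0, -1, 0], [-1, 0, 0, -0.4, 0], [-1, 0, 0, -0.2, 0], [-1, 0, 0, -0.1, 0], [-1, 0, 0, 0, 0], [-1, 0, 0, 0, 0]]

```text
time_s: 18.85
tcp_pos: [0.4691, 0.3176, 0.0447]
eef_rot: [-180.0, 0.0, -80.7]
contact_force: [-0.4, -0.1, -2.2]
gripper_width: 0.0559
gripper_force: 24.9
```

Call:
jog_arm:
  deltas:
    - [[-1, 0, 0, -0.1, 0], [-1, 0, 0, -0.05, 0], [-1, 0, 0, 0, 0], [-1, 0, 0, 0, 0]]

```text
time_s: 19.35
tcp_pos: [0.4691, 0.3176, 0.0446]
eef_rot: [-180.0, 0.0, -80.7]
contact_force: [-4.0, -1.4, 11.7]
gripper_width: 0.0561
gripper_force: 24.9
```

Call:
jog_arm:
  deltas:
    - [[1, 0, 0, 0, 0], [1, 0, 0, 0, 0], [1, 0, 0, 0, 0], [1, 0, 0, 3, 0], [1, 0, 0, 5, 0], [1, 0, 0, 5, 0], [1, -0.8, 4.9, 2.5, 0], [1, 0, 0, 0, 0]]

```text
time_s: 20.35
tcp_pos: [0.4617, 0.3698, 0.2006]
eef_rot: [-179.8, 0.2, -80.6]
contact_force: [-0.4, 0.2, -0.1]
gripper_width: 0.0876
gripper_force: 0.0
```

Call:
jog_arm:
  deltas:
    - [[1, 0, 0, 0, 0], [1, 0, 0, 0, 0]]

```text
time_s: 20.6
tcp_pos: [0.4607, 0.3655, 0.197]
eef_rot: [179.9, -0.1, -80.8]
contact_force: [0.1, -0.2, -0.1]
gripper_width: 0.0877
gripper_force: 0.0
```

Run:
```python
from h import *
import cv2
s=r.get_state();print(s["tcp_pos"],s["eef_rot"])
c=r.camera_info("wrist");im=r.capture("wrist");np.save("w4.npy",c["view"])
p=proj(c,[.4691,.3176,.056])[0];print(p)
x0,y0=int(p[0])-100,int(p[1])-110;print(x0,y0)
cv2.imwrite("pics/w4.png",cv2.resize(im[max(y0,0):y0+200,x0:x0+200],None,fx=3,fy=3,interpolation=cv2.INTER_CUBIC))
```

```text
[0.46069123 0.36545377 0.19699498] [ 1.79912168e+02 -8.09120803e-02 -8.07504385e+01]
[317.88803385 169.2954811 ]
217 59
```

View pics/w4.png

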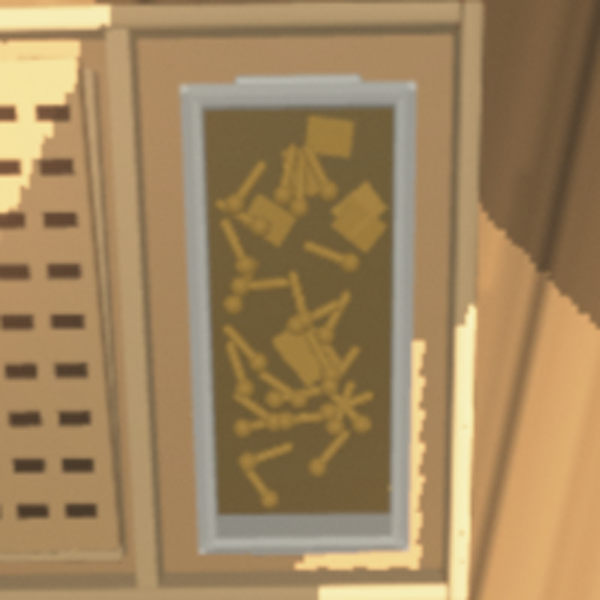

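The tub stands flat in the near bay with clearance all round; its outer corners in the crop are (181,86), (416,84), (408,549) and (200,552). Next I'll measure it and look at the lid from the same relative viewpoint, so that biases cancel.

Run:
```python
from h import *
c=r.camera_info("wrist");c["view"]=np.load("w4.npy")
k=np.array([(200,552),(181,86),(416,84),(408,549)])/3+[217-.33,59-.33]
for d,z in((0,.052),(.001,.054)):print("tub",rect(c,k,-.028+d,.028-d,-.058+d,.058-d,z))
```

```text
tub (array([0.4696, 0.3179]), np.float64(9.88), np.float64(0.65))
tub (array([0.4697, 0.3176]), np.float64(9.88), np.float64(1.04))
```

Call:
jog_arm:
  deltas:
    - [[1, -0.7, -4.5, 0, 0.03], [1, -0.8, -5, 0, 0.03], [1, -0.8, -5, 0, 0.03], [1, -0.8, -5, 0, 0.03], [1, -0.8, -5, -1, 0], [1, -0.8, -3.5, -2, 0], [1, 0, 0, 0, 0], [1, 0, 0, 0, 0]]

```text
time_s: 21.65
tcp_pos: [0.4143, 0.0863, 0.1682]
eef_rot: [-180.0, -0.0, -73.9]
contact_force: [-0.8, 0.9, -0.6]
gripper_width: 0.0878
gripper_force: 0.0
```

Run:
```python
from h import *
import cv2
s=r.get_state();print(s["tcp_pos"],s["eef_rot"])
c=r.camera_info("wrist");im=r.capture("wrist");np.save("w5.npy",c["view"])
p=proj(c,[.427,.037,.022])[0];print(p)
x0,y0=max(int(p[0])-110,0),max(int(p[1])-110,0);print(x0,y0)
cv2.imwrite("pics/w5.png",cv2.resize(im[y0:y0+200,x0:x0+220],None,fx=3,fy=3,interpolation=cv2.INTER_CUBIC))
```

```text
[0.41431603 0.08626205 0.1682274 ] [-1.79979667e+02 -9.75188690e-03 -7.38907351e+01]
[321.04683132 165.49254661]
211 55
```

View pics/w5.png

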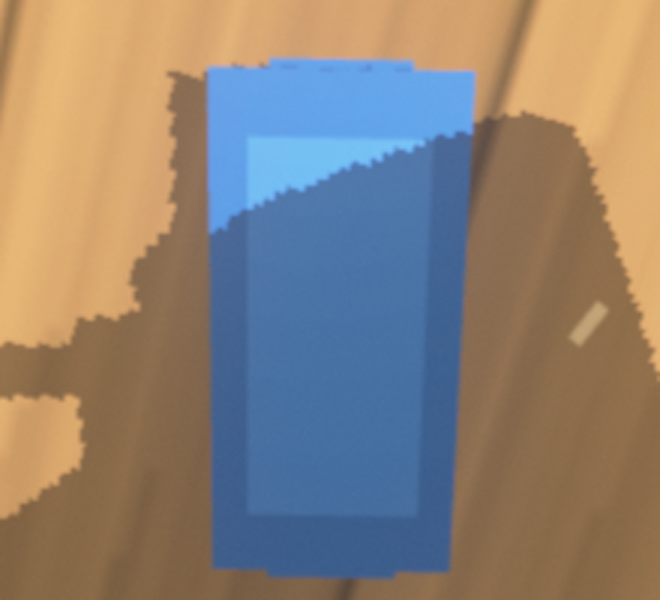

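The lid is seen squarely; its body corners in the crop are (207,68), (475,72), (450,572) and (213,569), with clip tabs showing at both ends.

Run:
```python
from h import *
c=r.camera_info("wrist");c["view"]=np.load("w5.npy")
k=np.array([(213,569),(207,68),(475,72),(450,572)])/3+[211-.33,55-.33]
for z in(.022,.025):
  B=np.array([back(c,p,z)[:2] for p in k]);print(z,np.hypot(*(B-np.roll(B,-1,0)).T).round(4))
  print("lid",rect(c,k,-.0313,.0313,-.0613,.0613,z,(.43,.04)))
m=np.array([(332,63),(332,574)])/3+[211-.33,55-.33]
print([back(c,p,.022) for p in m])
```

```text
0.022 [0.124  0.0635 0.1239 0.0635]
lid (array([0.4256, 0.0372]), np.float64(15.22), np.float64(1.09))
0.025 [0.1227 0.0629 0.1226 0.0628]
lid (array([0.4257, 0.0371]), np.float64(15.22), np.float64(0.23))
[array([ 0.44433161, -0.02329561,  0.022     ]), array([0.40897405, 0.09811102, 0.022     ])]
```

Call:
jog_arm:
  deltas:
    - [[1, 1.14, -4.92, 0, -0.016], [1, 0, 0, -4, 0], [1, 0, 0, -5, 0], [1, 0, 0, -4, 0], [1, 0, 0, -1, 0], [1, 0, 0, -0.3, 0], [1, 0, 0, 0, 0], [1, 0, 0, 0, 0]]

```text
time_s: 22.7
tcp_pos: [0.4263, 0.0379, 0.0262]
eef_rot: [-179.9, 0.0, -74.7]
contact_force: [-0.3, -0.1, 0.6]
gripper_width: 0.0877
gripper_force: 0.0
```

Call:
jog_arm:
  deltas:
    - [[1, -0.03, -0.05, -0.25, 0], [1, 0, 0, 0, 0], [-1, 0, 0, 0, 0], [-1, 0, 0, 0, 0], [-1, 0, 0, 0, 0], [-1, 0, 0, 0, 0], [-1, 0, 0, 0, 0], [-1, 0, 0, 0, 0]]
  force: 40

```text
time_s: 23.7
tcp_pos: [0.4251, 0.0368, 0.0225]
eef_rot: [180.0, -0.0, -74.8]
contact_force: [0.3, -0.9, 0.1]
gripper_width: 0.0621
gripper_force: 40.0
```

Call:
jog_arm:
  deltas:
    - [[-1, 0, 0, 2, 0], [-1, 0, 0, 4, 0], [-1, 0, 0, 3, 0], [-1, 0.5, 3.0, 0, -0.02], [-1, 0.8, 5, 0, -0.02], [-1, 0.8, 5, 0, -0.02], [-1, 0.8, 5, 0, -0.02], [-1, 0.8, 5, 0, -0.02]]

```text
time_s: 24.7
tcp_pos: [0.462, 0.2684, 0.1124]
eef_rot: [180.0, -0.0, -80.5]
contact_force: [0.7, -0.8, -0.2]
gripper_width: 0.0624
gripper_force: 40.0
```

Call:
jog_arm:
  deltas:
    - [[-1, 0.5, 3.5, 0, 0], [-1, 0.2, 1.6, 0, 0], [-1, 0, 0, -1.5, 0], [-1, 0, 0, 0, 0], [-1, 0, 0, 0, 0], [-1, 0, 0, 0, 0]]

```text
time_s: 25.45
tcp_pos: [0.4693, 0.3172, 0.098]
eef_rot: [-180.0, 0.0, -80.5]
contact_force: [0.4, -0.1, -0.5]
gripper_width: 0.0622
gripper_force: 40.0
```

Run:
```python
from h import *
import cv2
s=r.get_state();print(s["tcp_pos"],s["eef_rot"],s["contact_force"],s["moment"])
c=r.camera_info("wrist");im=r.capture("wrist");np.save("w6.npy",c["view"])
cv2.imwrite("pics/w6.png",im)
```

```text
[0.46929101 0.31724479 0.09799066] [-1.79974826e+02  1.99949812e-02 -8.05289493e+01] [ 0.38460674 -0.10076826 -0.53870174] [ 0.06558944 -0.02611243 -0.00470141]
```

View pics/w6.png

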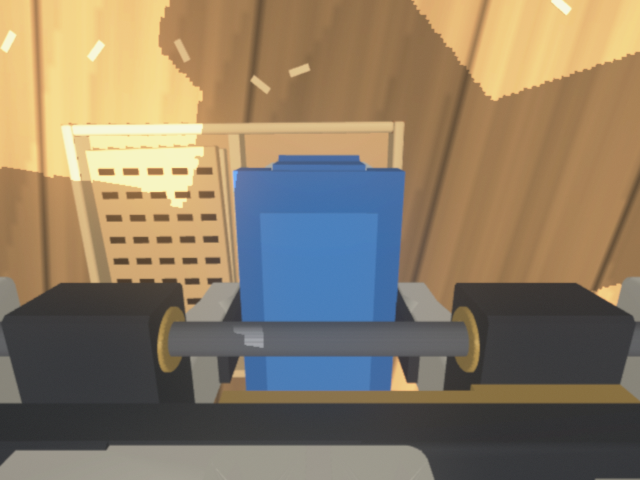

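The lid is held level, with its near end edge from (236,170) to (403,170). I'll check its offset in the grip.

Run:
```python
from h import *
c=r.camera_info("wrist");c["view"]=np.load("w6.npy")
p=back(c,(236,170),.1005)[:2];q=back(c,(403,170),.1005)[:2];e=p-q;w=e/np.hypot(*e)
print(np.hypot(*e),np.degrees(np.arctan2(e[1],e[0])),(p+q)/2+np.array([-w[1],w[0]])*.0613)
```

```text
0.06092156695814077 9.459512999829492 [0.4695277  0.31694031]
```

Call:
jog_arm:
  deltas:
    - [[-1, 0, 0.06, -1, 0], [-1, 0, 0, -1, 0], [-1, 0, 0, -0.5, 0], [-1, 0, 0, -0.3, 0], [-1, 0, 0, -0.2, 0], [-1, 0, 0, 0, 0], [-1, 0, 0, 0, 0]]

```text
time_s: 26.38
tcp_pos: [0.4692, 0.3185, 0.0678]
eef_rot: [-180.0, 0.0, -80.5]
contact_force: [-0.3, -0.2, 0.4]
gripper_width: 0.0624
gripper_force: 40.0
```

Call:
jog_arm:
  deltas:
    - [[-1, 0, -0.03, -0.2, 0], [-1, 0, 0, -0.15, 0], [-1, 0, 0, -0.1, 0], [-1, 0, 0, 0, 0], [-1, 0, 0, 0, 0]]

```text
time_s: 27.0
tcp_pos: [0.4691, 0.3181, 0.0631]
eef_rot: [180.0, -0.0, -80.5]
contact_force: [0.2, -0.8, 0.8]
gripper_width: 0.0624
gripper_force: 40.0
```

Call:
jog_arm:
  deltas:
    - [[-1, 0, 0, -0.1, 0], [-1, 0, 0, -0.1, 0], [-1, 0, 0, 0, 0], [-1, 0, 0, 0, 0]]
  force: 50

```text
time_s: 27.5
tcp_pos: [0.4695, 0.3184, 0.0616]
eef_rot: [-179.9, 0.0, -80.5]
contact_force: [-0.3, 0.8, 5.1]
gripper_width: 0.0622
gripper_force: 50.0
```

Call:
jog_arm:
  deltas:
    - [[-1, 0, 0, -0.1, 0], [-1, 0, 0, -0.1, 0], [-1, 0, 0, -0.1, 0], [-1, 0, 0, 0, 0], [-1, 0, 0, 0, 0]]

```text
time_s: 28.12
tcp_pos: [0.4689, 0.318, 0.0577]
eef_rot: [180.0, -0.0, -80.5]
contact_force: [-1.0, 0.9, -2.6]
gripper_width: 0.0624
gripper_force: 50.0
```

Call:
jog_arm:
  deltas:
    - [[-1, 0, 0, -0.1, 0], [-1, 0, 0, -0.1, 0], [-1, 0, 0, 0, 0], [-1, 0, 0, 0, 0]]

```text
time_s: 28.62
tcp_pos: [0.4692, 0.3182, 0.0565]
eef_rot: [-180.0, 0.0, -80.5]
contact_force: [-2.0, -0.0, 6.6]
gripper_width: 0.0624
gripper_force: 50.0
```

Call:
jog_arm:
  deltas:
    - [[-1, 0, 0, -0.1, 0], [-1, 0, 0, 0, 0], [-1, 0, 0, 0, 0]]

```text
time_s: 29.0
tcp_pos: [0.4693, 0.3183, 0.0565]
eef_rot: [-179.9, 0.0, -80.5]
contact_force: [-5.8, -2.7, 14.5]
gripper_width: 0.0619
gripper_force: 50.0
```

Call:
jog_arm:
  deltas:
    - [[-1, 0, 0, 0.15, 0], [1, 0, 0, 0, 0], [1, 0, 0, 0, 0], [1, 0, 0, 0, 0], [1, 0, 0, 4, 0], [1, 0, 0, 5, 0], [1, -0.8, 4.9, 5, 0], [1, 0, 0, 0, 0]]

```text
time_s: 30.0
tcp_pos: [0.4634, 0.3653, 0.195]
eef_rot: [-179.7, 0.3, -80.4]
contact_force: [-0.6, 0.0, -0.7]
gripper_width: 0.0878
gripper_force: 0.0
```

Call:
jog_arm:
  deltas:
    - [[1, 0, 0, 0, 0], [1, 0, 0, 0, 0]]

```text
time_s: 30.25
tcp_pos: [0.4615, 0.3605, 0.1896]
eef_rot: [179.9, -0.1, -80.5]
contact_force: [0.1, 0.2, -0.6]
gripper_width: 0.0877
gripper_force: 0.0
```

Run:
```python
from h import *
import cv2
s=r.get_state();print(s["tcp_pos"],s["eef_rot"])
c=r.camera_info("wrist");im=r.capture("wrist");np.save("w7.npy",c["view"])
p=proj(c,[.4691,.3176,.056])[0]
x0,y0=int(p[0])-100,max(int(p[1])-110,0);print(x0,y0)
a=cv2.resize(im[y0:y0+200,x0:x0+200],None,fx=2.5,fy=2.5,interpolation=cv2.INTER_CUBIC)
sd=r.capture("side")[100:180,240:340]
b=cv2.resize(sd,None,fx=3,fy=3,interpolation=cv2.INTER_CUBIC)
o=np.zeros((500,800,3),np.uint8);o[:,:500]=a;o[:240,500:]=b
tp=r.capture("top")[200:300,330:450];cv2.imwrite("pics/t7.png",tp);o[250:500,500:800]=cv2.resize(tp,(300,250))
cv2.imwrite("pics/w7.png",o)
```

```text
[0.46154087 0.36051833 0.18958215] [ 1.79892453e+02 -9.39235242e-02 -8.05164626e+01]
218 67
```

View pics/w7.png

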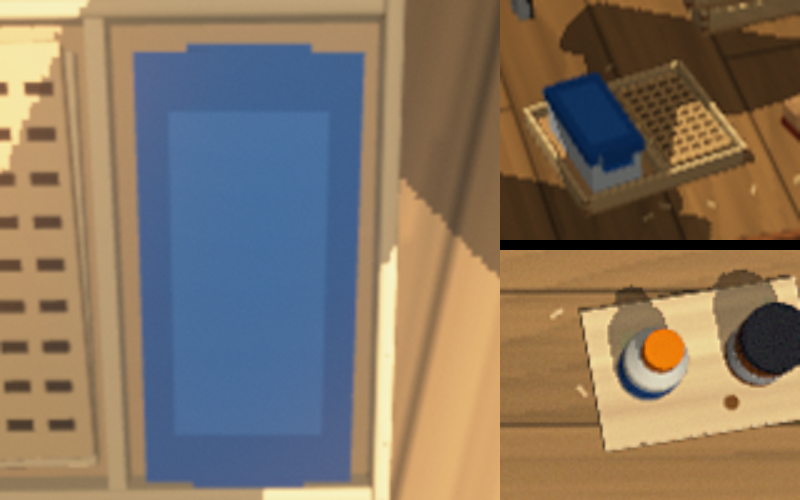

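The lid sits square on the tub, with both clip tabs down over the end lips in the side inset. The bottle and jar stand upright on the plywood board. A quick check of lid height at both ends:

Run:
```python
from h import *
c=r.camera_info("wrist");c["view"]=np.load("w7.npy")
k=np.array([(147,482),(133,53),(366,53),(351,482)])/2.5+[218-.3,67-.3]
for z in(.059,.066):
  B=np.array([back(c,p,z)[:2] for p in k]);print(z,np.hypot(*(B-np.roll(B,-1,0)).T).round(4))
  print(rect(c,k,-.0313,.0313,-.0613,.0613,z,(.47,.32)))
```

```text
0.059 [0.1227 0.0631 0.1228 0.0627]
(array([0.4695, 0.3186]), np.float64(9.39), np.float64(0.41))
0.066 [0.1196 0.0615 0.1196 0.0611]
(array([0.4695, 0.3182]), np.float64(9.39), np.float64(2.44))
```

Both ends read z = 59 mm, so the lid is home. Now the jar goes back.

Call:
jog_arm:
  deltas:
    - [[1, 0, -5, 1, 0], [1, 0, -6, 1, 0], [1, 0, -6, 0, 0], [1, 0, -6, 0, 0], [1, 0, -6, 0, 0], [1, 0, -6, 0, 0], [1, 0, -6, 0, 0], [1, 0, -6, 0, 0]]
  force: 25

```text
time_s: 31.4
tcp_pos: [0.4616, -0.1105, 0.211]
eef_rot: [-180.0, -0.0, -80.5]
contact_force: [1.2, -0.1, -0.8]
gripper_width: 0.0875
gripper_force: 0.0
```

Call:
jog_arm:
  deltas:
    - [[1, 0, -6, 0, 0], [1, 0, -6, 0, 0], [1, 0, -6, 0, 0], [1, 0, -5, 0, 0], [1, 0.1, -3, 0, 0], [1, 0, 0, 0, 0], [1, 0, 0, 0, 0]]

```text
time_s: 32.28
tcp_pos: [0.4625, -0.3682, 0.2104]
eef_rot: [180.0, 0.0, -80.5]
contact_force: [-0.8, -0.1, 0.0]
gripper_width: 0.0874
gripper_force: 0.0
```

Down to z ≈ 0.102, grip, then lift 15 cm.

Call:
jog_arm:
  deltas:
    - [[1, 0, -0.1, -3, 0], [1, 0, 0, -4, 0], [1, 0, 0, -3, 0], [1, 0, 0, -0.9, 0], [1, 0, 0, 0, 0], [1, 0, 0, 0, 0], [-1, 0, 0, 0, 0], [-1, 0, 0, 0, 0]]

```text
time_s: 33.28
tcp_pos: [0.4633, -0.3696, 0.1027]
eef_rot: [-179.9, -0.0, -80.5]
contact_force: [-1.1, 0.2, -0.3]
gripper_width: 0.0731
gripper_force: 0.0
```

Call:
jog_arm:
  deltas:
    - [[-1, 0, 0, 0, 0], [-1, 0, 0, 0, 0], [-1, 0, 0, 0, 0]]

```text
time_s: 33.65
tcp_pos: [0.4629, -0.3696, 0.1021]
eef_rot: [180.0, -0.0, -80.5]
contact_force: [-1.2, -0.3, 2.2]
gripper_width: 0.0595
gripper_force: 25.0
```

Call:
jog_arm:
  deltas:
    - [[-1, 0, 0, 1, 0], [-1, 0, 0, 3, 0], [-1, 0, 0, 4, 0], [-1, 0, 0, 4, 0], [-1, 0, 0, 3, 0], [-1, 1, 2.5, 0, 0], [-1, 2, 5, 0, 0], [-1, 2.2, 5.5, 0, 0]]

```text
time_s: 34.65
tcp_pos: [0.5148, -0.2383, 0.2519]
eef_rot: [180.0, 0.0, -80.6]
contact_force: [0.9, -1.3, -3.8]
gripper_width: 0.0592
gripper_force: 25.0
```

Call:
jog_arm:
  deltas:
    - [[-1, 2.2, 5.5, 0, 0], [-1, 2.2, 5.5, 0, 0], [-1, 2.2, 5.5, 0, 0], [-1, 1.6, 4, 0, 0], [-1, 0.8, 2.5, -3, 0], [-1, 0, 0, -4, 0], [-1, 0, 0, -4, 0], [-1, 0, 0, -2, 0]]

```text
time_s: 35.65
tcp_pos: [0.6033, -0.0095, 0.1193]
eef_rot: [179.8, 0.0, -80.5]
contact_force: [0.6, -0.0, -2.6]
gripper_width: 0.0595
gripper_force: 25.0
```

Call:
jog_arm:
  deltas:
    - [[-1, 0, 0, -1, 0], [-1, 0, 0, 0, 0], [-1, 0, 0, 0, 0]]

```text
time_s: 36.02
tcp_pos: [0.6057, -0.0093, 0.1131]
eef_rot: [-179.9, 0.0, -80.5]
contact_force: [-0.1, -0.5, -3.7]
gripper_width: 0.0596
gripper_force: 25.0
```

Call:
jog_arm:
  deltas:
    - [[-1, -0.05, 0, -0.7, 0], [-1, 0, 0, -0.4, 0], [-1, 0, 0, -0.2, 0], [-1, 0, 0, -0.15, 0], [-1, 0, 0, 0, 0], [-1, 0, 0, 0, 0]]

```text
time_s: 36.78
tcp_pos: [0.6044, -0.0096, 0.0981]
eef_rot: [-180.0, -0.0, -80.5]
contact_force: [-3.4, 0.5, 6.4]
gripper_width: 0.0594
gripper_force: 25.0
```

Call:
jog_arm:
  deltas:
    - [[1, 0, 0, 0, 0], [1, 0, 0, 0, 0], [1, 0, 0, 0, 0], [1, 0, 0, 3.5, 0], [1, 0, 0, 5, 0], [1, -1.66, -2.1, 1.7, 0], [1, -3, -5.0, 0, 0], [1, -3, -5.0, 0, 0]]
  force: 20

```text
time_s: 37.78
tcp_pos: [0.5273, -0.1313, 0.1997]
eef_rot: [-179.9, -0.0, -80.4]
contact_force: [0.5, 0.1, -0.1]
gripper_width: 0.0876
gripper_force: 0.0
```

Call:
jog_arm:
  deltas:
    - [[1, -3, -5.0, 0, 0], [1, -3, -5.0, 0, 0], [1, -2, -4, 0, 0], [1, 0, 0, 0, 0], [1, 0, 0, -4, 0], [1, 0, 0, -2.5, 0], [1, 0, 0, 0, 0], [1, 0, 0, 0, 0]]

```text
time_s: 38.78
tcp_pos: [0.4489, -0.2704, 0.1354]
eef_rot: [-179.9, -0.0, -80.4]
contact_force: [1.0, -0.1, -0.5]
gripper_width: 0.0876
gripper_force: 0.0
```

Call:
jog_arm:
  deltas:
    - [[1, -0.05, 0, -0.2, 0], [-1, 0, 0, 0, 0], [-1, 0, 0, 0, 0], [-1, 0, 0, 0, 0], [-1, 0, 0, 0, 0], [-1, 0, 0, 0, 0], [-1, 0, 0, 0, 0], [-1, 0, 0, 0, 0]]

```text
time_s: 39.78
tcp_pos: [0.4475, -0.2705, 0.1324]
eef_rot: [-180.0, -0.0, -80.5]
contact_force: [-0.0, -0.2, -0.2]
gripper_width: 0.0332
gripper_force: 20.0
```

Call:
jog_arm:
  deltas:
    - [[-1, 0, 0, 1, 0], [-1, 0, 0, 3, 0], [-1, 0, 0, 4, 0], [-1, 0, 0, 4, 0], [-1, 0, 0, 1, 0], [-1, 1, 2, 0, 0], [-1, 2.3, 4.5, 0, 0], [-1, 2.3, 4.5, 0, 0]]

```text
time_s: 40.78
tcp_pos: [0.5031, -0.1594, 0.2618]
eef_rot: [179.9, 0.0, -80.6]
contact_force: [0.8, -0.7, -2.7]
gripper_width: 0.0334
gripper_force: 20.0
```

Call:
jog_arm:
  deltas:
    - [[-1, 2.3, 5, 0, 0], [-1, 2.3, 5, 0, 0], [-1, 2.3, 5, 0, 0], [-1, 2.0, 4.5, 0, 0], [-1, 1.4, 2.5, 0, 0], [-1, 0.4, 1, 0, 0], [-1, 0, 0, -2, 0], [-1, 0, 0, -4, 0]]

```text
time_s: 41.78
tcp_pos: [0.6111, 0.0691, 0.2032]
eef_rot: [-179.8, 0.0, -80.5]
contact_force: [-0.3, 0.4, -3.2]
gripper_width: 0.0335
gripper_force: 20.0
```

Call:
jog_arm:
  deltas:
    - [[-1, 0, 0, -4, 0], [-1, 0, 0, -1.5, 0], [-1, 0, 0, -0.7, 0], [-1, 0, 0, 0, 0], [-1, 0, 0, 0, 0]]

```text
time_s: 42.4
tcp_pos: [0.6112, 0.0698, 0.1419]
eef_rot: [-179.9, 0.0, -80.5]
contact_force: [0.7, -0.2, -2.9]
gripper_width: 0.0336
gripper_force: 20.0
```

Call:
jog_arm:
  deltas:
    - [[-1, 0, 0, -0.7, 0], [-1, 0, 0, -0.3, 0], [-1, 0, 0, -0.15, 0], [-1, 0, 0, -0.15, 0], [-1, 0, 0, -0.1, 0], [-1, 0, 0, 0, 0], [-1, 0, 0, 0, 0]]

```text
time_s: 43.28
tcp_pos: [0.6108, 0.0695, 0.1283]
eef_rot: [-179.9, -0.0, -80.5]
contact_force: [-3.4, -0.2, 10.1]
gripper_width: 0.0337
gripper_force: 20.0
```

Landed. Release, retreat and check.

Call:
jog_arm:
  deltas:
    - [[1, 0, 0, 0, 0], [1, 0, 0, 0, 0], [1, 0, 0, 0, 0], [1, 0, 0, 3, 0], [1, 0, 0, 5, 0], [1, 0, 0, 4, 0], [1, -4, 0, 0, 0], [1, -4, 0, 0, 0]]

```text
time_s: 44.28
tcp_pos: [0.5297, 0.0696, 0.2464]
eef_rot: [-180.0, 0.0, -80.5]
contact_force: [-0.6, -0.1, 0.6]
gripper_width: 0.0875
gripper_force: 0.0
```

Call:
jog_arm:
  deltas:
    - [[1, -2, 5, 0, 0], [1, 0, 6, 0, 0], [1, 0, 5, 0, 0], [1, 0, 0, 0, 0], [1, 0, 0, 0, 0]]

```text
time_s: 44.9
tcp_pos: [0.5102, 0.2296, 0.2461]
eef_rot: [180.0, -0.0, -80.4]
contact_force: [0.1, -0.6, -1.0]
gripper_width: 0.0878
gripper_force: 0.0
```

Run:
```python
from h import *
import cv2
a=r.capture("side")[90:370,210:480];b=r.capture("top")[80:290,80:300]
cv2.imwrite("pics/f.png",np.hstack([cv2.resize(a,(400,415)),cv2.resize(b,(400,415))]))
```

```text
(no output)
```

View pics/f.png

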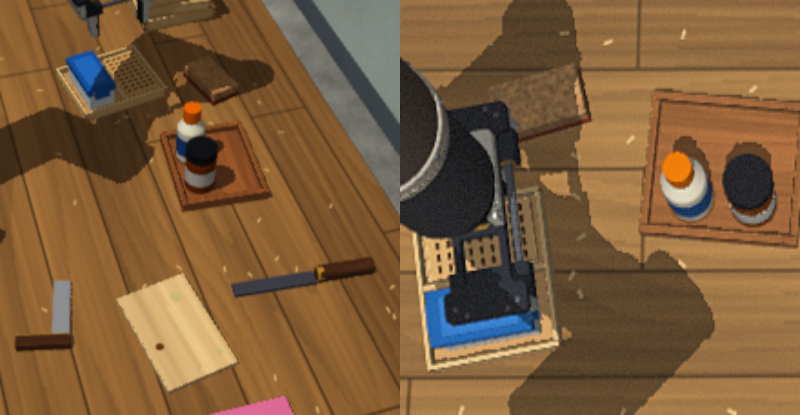

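The bottle (190,135) and jar (200,165) stand upright in the shelf tray. The lidded tub is in the job tray (90,80), the drip board is empty, and the bystanders haven't moved.

```bash
python3 -c "
from plant import r
print(r.close_job())"
```

```text
the job is handed in; nothing more can be done
None
```

The job was handed in at about 45 s: the tub is in the job tray's empty bay with its lid pressed home, the bottle and jar stand upright back on their own rings in the shelf tray, and the sanding block, rasp and try square were not touched.

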